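# Run down the deep housing nut and put the T-socket away

## Robot

A 7-joint arm with a two-finger parallel gripper is mounted at the origin on the work surface. World frame = base frame: x ahead of the robot, y to its left, z up, the work surface at z = 0. Lengths are in m, angles in rad, forces in N, time in s.
With the tool pointing down it reaches from about 0.35 to 0.9 m from the base axis. Payload 19.9 kg.
Tool frame: the origin (TCP) lies between the finger pads; the fingertips stand 19 mm ahead of it and the grasp point (between the pads) is the TCP; z points along the fingers, y is the direction in which the jaws open and shut (so a half turn about z gives the same grasp; the last joint's range is limited). The gripper opens to 94 mm and grips with 3 to 60 N. Pads are 16 mm wide; open, the fingers measure 119 mm over their backs; the gripper's body (75 mm by 177 mm) begins 78 mm behind the grasp point.
Start: joints at [1.278, 0.417, -0.01, 1.614, 0.005, 1.111, -0.053], TCP at [0.156, -0.605, 0.224] pointing down, gripper open.
Joint ranges: [-2.81, 2.81], [-0.39, 2.02], [-1.27, 1.25], [0.06, 2.57], [-1.19, 4.33], [0.19, 2], [-2.82, 2.82]. Speed limits (rad/s): [1.89, 1.89, 2.39, 2.39, 3.01, 3.01, 3.01].

## Interface

Orientations are given as a 3x3 rotation matrix whose columns are the frame's x, y, z axes.
In Python, from rig import robot gives the robot as it stands. Calls block until the motion is done:
- robot.move_ptp(position, orientation): joint-space move of the TCP to a pose.
- robot.move_linear(position, velocity=0.15, frame=None, threshold=None): straight line of the TCP; frame=None keeps the orientation; velocity is the mean speed in m/s. With threshold (N) it stops when the force on the tool has changed by that much, and returns True; else False.
- robot.goto_joints(angles): joint-space move.
- robot.gripper_to(opening): finger opening in m; the grip force is fixed at half the most; returns when the fingers have stopped.
- robot.pause(seconds).
- robot.ik(position, orientation): joint angles nearest the present ones, or None.
- robot.get_state(): the state.
- robot.grab_frame(name): name is "scene" or "top" or "wrist"; returns the picture (384x512x3 uint8, red, green, blue); there is no depth.
- robot.camera_info(name): a dict with "fx", "fy", "cx", "cy" (pixels), "dist" ([k1, k2, p1, p2, k3] as OpenCV has them; the pictures are not rectified), "rvec" (rotation vector, rad) and "tvec" (3), from world to camera coordinates, as OpenCV has them. Camera axes: x right, y down, z forward; pixel columns grow to the right and rows downward; lengths in m; the calibration is good to about 2 mm. A picture is of the moment at which its call begins: read the wrist's pose just before it. camera_info takes no time and is no camera call; for the wrist camera it gives the pose at the moment of the call.
A pose or a line that the arm cannot do raises robot.PlanningError and nothing moves.
- robot.sign_off(): hands the job in, once; it reports no verdict.
The state is a dict: "time": time; "qpos": joint angles; "joint_vel": joint speeds; "effort": joint torques, N m; "ee_pos": TCP position; "tool_rot": TCP orientation; "force": force on the tool from outside, world axes, zero at the start; "moment": the same for the moment, N m; "opening": finger opening in m.
Only numpy, scipy, OpenCV 4.12 (cv2) and the standard library are available. Lean on these libraries where they do the work, as an engineer would, in place of code of your own. Each camera call takes 0.05 s, during which the arm holds its last target.

## Task

Using the red-handled T-socket extension that stands in the housing's slanting bore, turn the nut at the bottom clockwise (seen from the handle end) until it comes up tight; the T-bar then lies about in line with the two yellow marks. Then draw the extension out and lower it, claws down, into the empty pocket of the blue tool caddy, holding it until it is nearly at the bottom before you let go. Leave the spray can, screwdriver and bearing as they are.

Things in the scene. Friction and masses are not known exactly. Their poses are not given: they have to be found in the camera images.
- housing: Aluminium gearbox block 160 x 270 x 125 mm fixed on a cradle, leaning so its top face and bore tilt 30 degrees, mouth up and towards the robot. Origin: centre of the bore mouth in the top face, 156 mm above the bench. z: bore axis, outward; y: level, along the top face through the two yellow marks; x: up the slope. Bore 33 mm wide, 120 mm deep to the nut. Flat blue caps 90 mm either side.
- nut (a joint): Angle (rad) of the brass nut at the bottom of the bore; grows clockwise seen from the mouth. Starts at 0.12 to 0.68, stops dead (tight) at 1.13; stiff (0.1 N m), stays where left, never moves along the bore. A raised key 8 mm wide, 13 mm high crosses it; the extension's claws stand either side with rotary play, so the extension turns freely up to about 1 rad before it drives the nut.
- extension: Loose steel T-socket, 198 mm long, 0.2 to 0.4 kg, standing in the bore, claws on the nut, leaning a few mm. Origin: centre of the claw tips (lower end); z up the shaft. Two 15 mm claws, socket 28 mm in diameter to z = 51 mm, shaft 24 mm to z = 180 mm, then the T-bar along y. y starts 1.1 to 1.5 rad anticlockwise of the housing's y; with the nut tight they are within about 0.1 rad.
- extension_bar (a point): Centre of the extension's red T-bar, 189 mm from the claw tips: a flat-sided bar 90 mm long (along y), 14 mm thick (along x) and 18 mm high (along z). It is grasped across its 14 mm. At the start it stands 69 mm out of the bore's mouth.
- caddy: Blue tool caddy fixed to the bench, upright, 54 mm (x) x 104 mm (y) x 95 mm high, with two pockets side by side along y. Origin: centre of its underside. The pocket at -y holds screwdriver handles that stand up to 131 mm above the bench; the pocket at +y is empty.
- caddy_pocket (a point): Centre of the floor of the empty pocket, 6 mm above the bench. The pocket is 46 mm square and its rim is 89 mm above this point. Axes as the caddy's: z up.
- spray_can: Yellow-banded spray can standing on the bench, 60 mm in diameter, 160 mm high. Origin: centre of its underside. Leave it alone.
- screwdriver: Red-handled screwdriver lying on the bench. Origin near its middle, x along it, handle to -x. Leave it alone.
- bearing: Steel ball-bearing ring lying on the bench, 62 mm in diameter, 16 mm high. Origin: centre of its underside. Leave it alone.
Mind the look-alikes: they are no part of the job. Leave any green look-alike of the caddy alone.

How it is judged:
By the outcome, as a careful person would: the job done as asked, in the order asked, and still so for the second after the job is handed in, with the robot touching nothing.
It also fails if it takes over 54 s, if anything falls off the work surface, if the arm or the gripper's body presses on something with over 40 N, if the wrist force passes 120 N, or if a joint passes its speed limit or range.

## Working session

There is one attempt and no reset: what is moved stays moved. The work goes in short steps, each a Python script; the robot and the scene stay as the last script left them, time stands still between calls to the robot, and variables do not carry over. Pictures are saved under pics/ and viewed, and the job is handed in when it is done.

```bash
ls; mkdir -p pics; python3 - <<'E'
from rig import robot
import cv2
s=robot.get_state(); print(s['time'],s['ee_pos'],s['force'])
for n in ("scene","top","wrist"):
    c=robot.camera_info(n); print(n,{k:(v if not hasattr(v,'round') else v.round(4).tolist()) for k,v in c.items()})
    im=robot.grab_frame(n); cv2.imwrite(f"pics/{n}0.png",im[:,:,::-1])
E
```

```text
pics
0.0 [ 0.15563175 -0.60494774  0.22384255] [-0.28135856 -0.1546679  -0.20622658]
scene {'fx': 385.97007384296836, 'fy': 385.97007384296836, 'cx': 252.20924952911093, 'cy': 187.58448058864698, 'dist': [-0.0233, 0.0, 0.0, 0.0, 0.0], 'rvec': [1.9045, 1.6192, -0.6439], 'tvec': [-0.0984, -0.3, 1.395]}
top {'fx': 411.3503439129255, 'fy': 411.3503439129255, 'cx': 262.0108575681772, 'cy': 192.84679829815525, 'dist': [-0.0356, 0.0, 0.0, 0.0, 0.0], 'rvec': [2.2044, -2.1835, 0.0313], 'tvec': [0.0385, 0.5609, 1.1873]}
wrist {'fx': 284.1050745351094, 'fy': 284.1050745351094, 'cx': 258.71159105889694, 'cy': 192.48766343598652, 'dist': [-0.0538, 0.0, 0.0, 0.0, 0.0], 'rvec': [-2.3018, 1.7831, 0.2509], 'tvec': [-0.6243, -0.029, 0.3917]}
```

View pics/scene0.png

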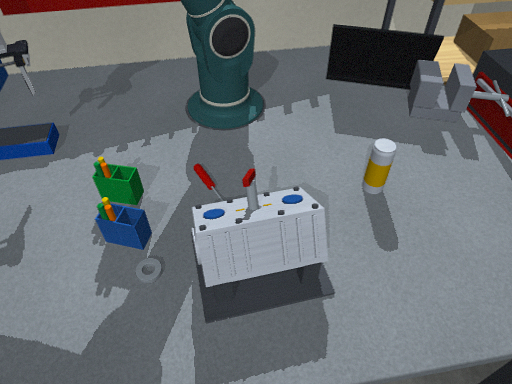

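View pics/top0.png

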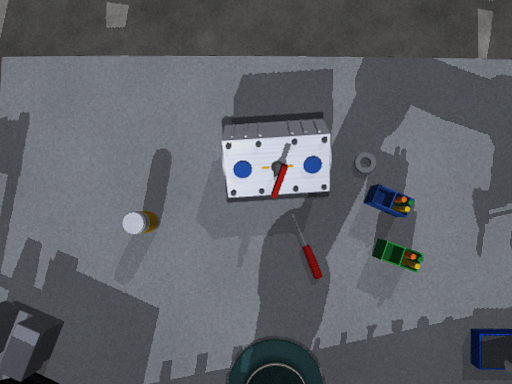

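View pics/wrist0.png

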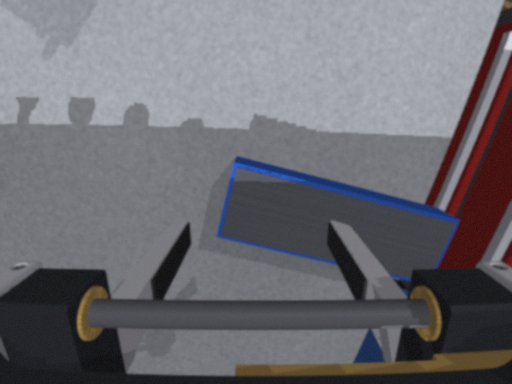

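```bash
python3 - <<'E'
import cv2
im=cv2.imread("pics/top0.png")
cv2.imwrite("pics/topA.png",cv2.resize(im[105:215,210:340],None,fx=6,fy=5.4,interpolation=cv2.INTER_CUBIC)[:,:780])
cv2.imwrite("pics/topB.png",cv2.resize(im[140:280,340:440],None,fx=4,fy=4,interpolation=cv2.INTER_CUBIC))
im=cv2.imread("pics/scene0.png")
cv2.imwrite("pics/scA.png",cv2.resize(im[155:255,185:335],None,fx=5,fy=5,interpolation=cv2.INTER_CUBIC))
cv2.imwrite("pics/scB.png",cv2.resize(im[150:290,80:180],None,fx=4,fy=4,interpolation=cv2.INTER_CUBIC))
E
```

```text
(no output)
```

View pics/topA.png

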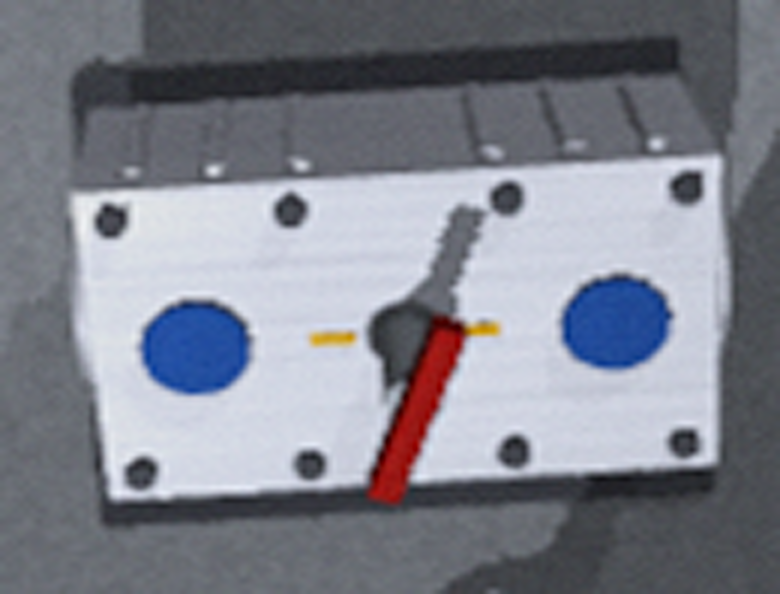

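View pics/topB.png

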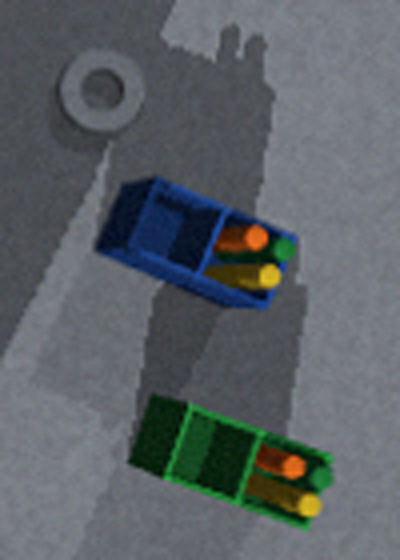

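View pics/scA.png

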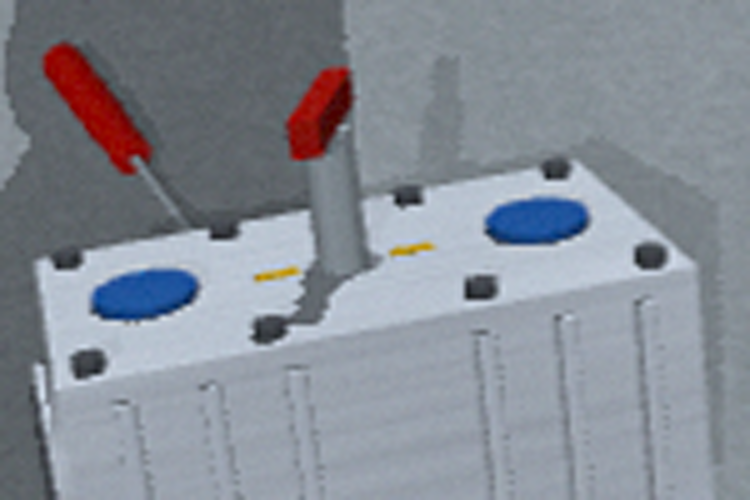

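View pics/scB.png

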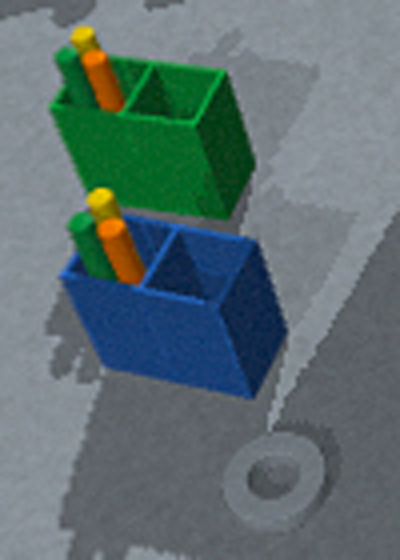

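```bash
cat > h.py <<'E'
import numpy as np, cv2
from scipy.optimize import least_squares, minimize
from scipy.spatial.transform import Rotation as R
def proj(c,P):
    P=np.asarray(P,float).reshape(-1,3)
    K=np.array([[c['fx'],0,c['cx']],[0,c['fy'],c['cy']],[0,0,1.]])
    return cv2.projectPoints(P,np.array(c['rvec'],float),np.array(c['tvec'],float),K,np.array(c['dist'],float))[0].reshape(-1,2)
def housing_R(yaw):
    # z tilts 30deg towards -x(local), x up slope
    return R.from_euler('z',yaw).as_matrix()@R.from_euler('y',-30,degrees=True).as_matrix()
def red(im):
    h=cv2.cvtColor(im,cv2.COLOR_RGB2HSV); return (((h[...,0]<8)|(h[...,0]>172))&(h[...,1]>150)&(h[...,2]>60)).astype(np.uint8)
def blue(im):
    h=cv2.cvtColor(im,cv2.COLOR_RGB2HSV); return ((h[...,0]>100)&(h[...,0]<128)&(h[...,1]>130)&(h[...,2]>30)).astype(np.uint8)
def blobs(m):
    n,l,st,ce=cv2.connectedComponentsWithStats(m)
    return [(st[i,4],ce[i],l==i) for i in range(1,n) if st[i,4]>15]
def soft(shape,polys,s=4):
    m=np.zeros((shape[0]*s,shape[1]*s),np.uint8)
    for p in polys:
        h=cv2.convexHull(((p+0.5)*s-0.5).astype(np.float32)); cv2.fillConvexPoly(m,np.round(h*16).astype(np.int32),1,shift=4)
    return cv2.resize(m.astype(np.float32),(shape[1],shape[0]),interpolation=cv2.INTER_AREA)
def box(sx,sy,z0,z1):
    return np.array([[a*sx/2,b*sy/2,z] for a in(-1,1) for b in(-1,1) for z in(z0,z1)])
E
python3 - <<'E'
from h import *
from rig import robot
cs={n:robot.camera_info(n) for n in("scene","top")}
ims={n:cv2.imread(f"pics/{n}0.png")[:,:,::-1].copy() for n in cs}
for n in cs:
    print(n,'red',[(b[0],b[1].round(1)) for b in blobs(red(ims[n]))]); print('blue',[(b[0],b[1].round(1)) for b in blobs(blue(ims[n]))])
E
```

```text
scene red [(np.int32(1419), array([63. ,  4.5])), (np.int32(122), array([485.7,  79.5])), (np.int32(25), array([478.8,  88.4])), (np.int32(16), array([502.1,  91.2])), (np.int32(29), array([509.6, 101.5])), (np.int32(934), array([494.5, 117.9])), (np.int32(190), array([489.3, 131.9])), (np.int32(221), array([203.7, 176. ])), (np.int32(144), array([248.4, 177.4]))]
blue [(np.int32(118), array([ 2.4, 76.4])), (np.int32(922), array([ 31.3, 146.8])), (np.int32(143), array([291.9, 198.8])), (np.int32(1669), array([125.8, 227. ])), (np.int32(158), array([213.4, 213.5]))]
top red [(np.int32(187), array([278.9, 180.9])), (np.int32(273), array([312.1, 262. ]))]
blue [(np.int32(230), array([312.2, 164.4])), (np.int32(233), array([242.1, 169.1])), (np.int32(716), array([383.3, 199.3])), (np.int32(649), array([483.8, 343.8]))]
```

```bash
cat > fit.py <<'E'
from h import *
from rig import robot
cs={n:robot.camera_info(n) for n in("scene","top")}
ims={n:cv2.imread(f"pics/{n}0.png")[:,:,::-1].copy() for n in cs}
def near(bl,p): return min(bl,key=lambda b:np.hypot(*(b[1]-p)))
capB={"scene":[(291.9,198.8),(213.4,213.5)],"top":[(242.1,169.1),(312.2,164.4)]} # +y cap, -y cap
def res(p,views):
    M=housing_R(p[2]); o=np.array([p[0],p[1],0.156])
    P=o+np.array([[0,.09,0.001],[0,-.09,0.001]])@M.T
    return np.concatenate([(proj(cs[n],P)-capB[n]).ravel() for n in views])
for v in (["top"],["scene"],["scene","top"]):
    r=least_squares(res,[.55,0,0],args=(v,)); print(v,r.x.round(4),r.fun.round(2))
H=r.x
# caddy
hull={}
for n,c in(("scene",(125.8,227)),("top",(383.3,199.3))):
    m=near(blobs(blue(ims[n])),c)[2].astype(np.uint8); h=cv2.convexHull(cv2.findNonZero(m)).reshape(-1,2).astype(float)
    hull[n]=soft(m.shape,[h])
def cost(p,views):
    P=box(.054,.104,0,.095)@R.from_euler('z',p[2]).as_matrix().T+[p[0],p[1],0]
    return sum(np.abs(soft(hull[n].shape,[proj(cs[n],P)])-hull[n]).sum() for n in views)
for v in (["top"],["scene"],["scene","top"]):
    best=None
    for y in(-0.6,-.3,0,.3,.6):
        q=minimize(cost,[.47,-.28,y],args=(v,),method='Nelder-Mead',options=dict(initial_simplex=[[.47,-.28,y],[.5,-.28,y],[.47,-.25,y],[.47,-.28,y+.2]],xatol=1e-4,fatol=.1))
        if best is None or q.fun<best.fun: best=q
    print('caddy',v,best.x.round(4),best.fun)
C=best.x
# bar
M=housing_R(H[2]); o=np.array([H[0],H[1],.156])
masks={"scene":near(blobs(red(ims["scene"])),(248.4,177.4))[2].astype(float),"top":near(blobs(red(ims["top"])),(278.9,180.9))[2].astype(float)}
def bar(p):
    # p: lean x,y of bar centre in housing frame (m), z, theta
    c=np.array([p[0],p[1],p[2]]); z=(c-[0,0,-.12]); z/=np.linalg.norm(z)
    y=np.array([-np.sin(p[3]),np.cos(p[3]),0]); y-=z*(y@z); y/=np.linalg.norm(y); x=np.cross(y,z)
    return c,np.stack([x,y,z],1)
def cost2(p,views=("scene","top"),z=.069):
    q=[p[0],p[1],z,p[2]]; c,B=bar(q); P=(box(.014,.09,-.009,.009)@B.T+c)@M.T+o
    return sum(np.abs(soft((384,512),[proj(cs[n],P)])-masks[n]).sum() for n in views)
for v in (("top",),("scene",),("scene","top")):
    best=None
    for t in(.9,1.1,1.3,1.5,1.7):
        q=minimize(cost2,[0,0,t],args=(v,),method='Nelder-Mead',options=dict(initial_simplex=[[0,0,t],[.01,0,t],[0,.01,t],[0,0,t+.2]],xatol=1e-4,fatol=.1))
        if best is None or q.fun<best.fun: best=q
    print('bar',v,best.x.round(4),best.fun)
b=best.x; c,B=bar([b[0],b[1],.069,b[2]])
print('bar world',(M@c+o).round(4),(M@B).round(3).tolist())
np.savez('fit.npz',H=H,C=C,b=b)
for n in cs:
    im=ims[n][:,:,::-1].copy()
    for P,col in(((box(.014,.09,-.009,.009)@B.T+c)@M.T+o,(0,255,255)),(box(.054,.104,0,.095)@R.from_euler('z',C[2]).as_matrix().T+[C[0],C[1],0],(255,255,255)),(box(.16,.27,-.001,0)@M.T+o,(0,255,0))):
        cv2.polylines(im,[np.round(cv2.convexHull(proj(cs[n],P).astype(np.float32))*16).astype(int)],True,col,1,shift=4)
    x0=(90,150) if n=="scene" else (215,110)
    cv2.imwrite(f"pics/ov_{n}.png",cv2.resize(im[x0[1]:x0[1]+130,x0[0]:x0[0]+ (245 if n=="scene" else 210)],None,fx=3.2,fy=3.2,interpolation=cv2.INTER_NEAREST))
E
python3 fit.py
```

```text
['top'] [0.6224 0.0038 0.0759] [ 0.09 -0.01 -0.09  0.01]
['scene'] [0.6215 0.0036 0.0753] [-0.1   0.04  0.09 -0.02]
['scene', 'top'] [0.622  0.0037 0.0756] [-0.01  0.2   0.15  0.17  0.14  0.15 -0.04  0.18]
caddy ['top'] [ 0.5407 -0.3114 -0.3924] 119.625
caddy ['scene'] [ 0.5408 -0.3115 -0.4018] 76.75
caddy ['scene', 'top'] [ 0.5407 -0.3117 -0.4023] 199.9375
bar ('top',) [-8.0000e-03  8.0000e-04  1.2538e+00] 77.1875
bar ('scene',) [-7.3000e-03 -6.0000e-04  1.2565e+00] 32.9375
bar ('scene', 'top') [-0.0084  0.      1.2566] 113.375
bar world [5.803e-01 5.000e-04 2.115e-01] [[0.188, -0.823, -0.537], [0.968, 0.248, -0.04], [0.166, -0.512, 0.843]]
```

View pics/ov_scene.png

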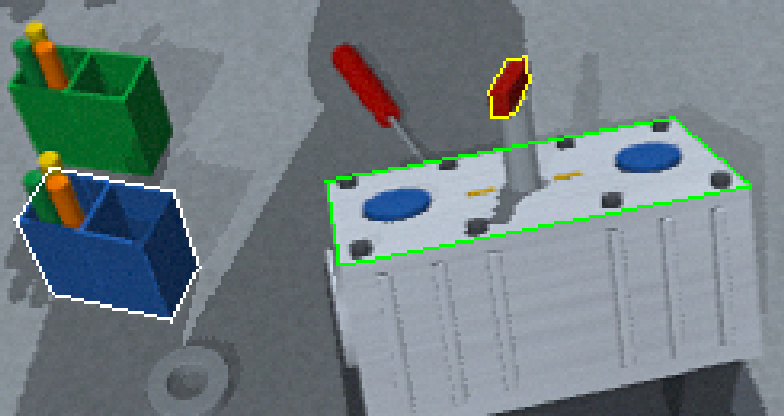

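View pics/ov_top.png

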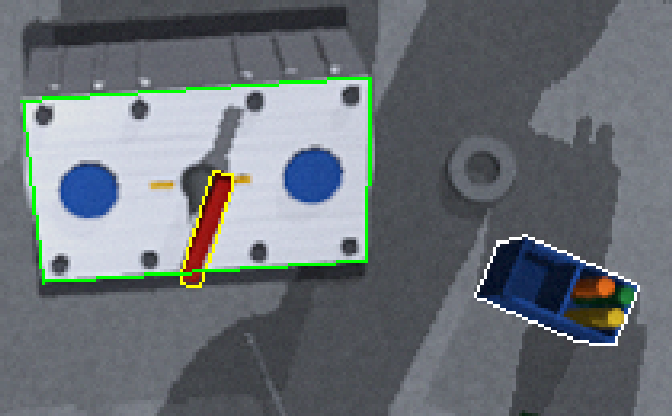

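```bash
cat >> h.py <<'E'
f=np.load('fit.npz') if __import__('os').path.exists('fit.npz') else None
if f is not None:
    H,C,b=f['H'],f['C'],f['b']; M=housing_R(H[2]); O=np.array([H[0],H[1],.156])
    pocket=np.array([C[0],C[1],.006])+R.from_euler('z',C[2]).as_matrix()@[0,.025,0]
def bar(p):
    c=np.array(p[:3],float); z=c-[0,0,-.12]; z/=np.linalg.norm(z)
    y=np.array([-np.sin(p[3]),np.cos(p[3]),0]); y-=z*(y@z); y/=np.linalg.norm(y); return c,np.stack([np.cross(y,z),y,z],1)
def tool(B,s=1): # bar frame (housing) -> tool R world
    W=M@B; return np.stack([s*W[:,1],s*W[:,0],-W[:,2]],1)
E
python3 - <<'E'
from h import *
from rig import robot
print(pocket)
c,B=bar([b[0],b[1],.069,b[2]]); L=np.array([2.81,2.02,1.25,2.57,4.33,2,2.82])
for s in(1,-1):
    for th in(b[2],b[2]/2,0,-.15):
        c2,B2=bar([0,0,.069,th])
        for d in(.012,.16):
            q=robot.ik(M@(c2+B2[:,2]*d)+O,tool(B2,s)); print(s,round(th,2),d,None if q is None else np.round(q,2))
    q=robot.ik(M@(c+B[:,2]*.11)+O,tool(B,s)); print('pre',s,None if q is None else np.round(q,2))
for a in np.arange(-3,3.2,.5):
    t=R.from_euler('z',a).as_matrix()@np.diag([1,-1,-1.])
    print('poc',a,[None if q is None else np.round(q,2) for q in [robot.ik(pocket+[0,0,h],t) for h in(.20,.36)]])
E
```

```text
[ 0.55053717 -0.28869007  0.006     ]
1 1.26 0.012 [ 0.51  0.14 -0.59  2.11  0.18  0.39  1.13]
1 1.26 0.16 [ 0.6  -0.2  -0.54  2.08 -0.24  0.72  1.51]
1 0.63 0.012 [ 0.46  0.14 -0.54  2.11  0.16  0.39  0.52]
1 0.63 0.16 [ 0.8  -0.22 -0.71  2.08 -0.32  0.73  0.96]
1 0 0.012 [ 0.51  0.14 -0.59  2.11  0.18  0.39 -0.13]
1 0 0.16 [ 0.94 -0.24 -0.81  2.07 -0.39  0.74  0.39]
1 -0.15 0.012 [ 0.52  0.14 -0.61  2.11  0.19  0.4  -0.29]
1 -0.15 0.16 [ 0.96 -0.25 -0.83  2.07 -0.4   0.75  0.25]
pre 1 [ 0.54 -0.13 -0.53  2.17 -0.21  0.53  1.48]
-1 1.26 0.012 [ 0.59  0.15 -0.68  2.11  0.22  0.4  -2.05]
-1 1.26 0.16 [ 1.02 -0.26 -0.87  2.07 -0.43  0.75 -1.45]
-1 0.63 0.012 [ 0.34  0.12 -0.41  2.12  0.1   0.39 -2.58]
-1 0.63 0.16 [ 0.93 -0.24 -0.81  2.07 -0.38  0.74 -2.13]
-1 0 0.012 [-1.05  0.19  1.12  2.15 -0.54  0.43 -2.61]
-1 0 0.16 [ 0.89 -0.23 -0.77  2.07 -0.36  0.74 -2.78]
-1 -0.15 0.012 [ 0.92  0.23 -1.06  2.1   0.48  0.44  2.6 ]
-1 -0.15 0.16 [ 1.15 -0.3  -0.96  2.07 -0.52  0.78 -2.78]
pre -1 [ 1.02 -0.17 -0.94  2.16 -0.4   0.55 -1.48]
poc -3.0 [array([ 0.95,  0.52, -0.71,  1.62,  0.37,  1.13
[... 873 characters left out ...]
,  1.08, -0.74]), array([ 0.63,  0.33, -0.26,  1.42,  0.09,  1.4 , -0.71])]
poc 1.0 [array([ 0.7 ,  0.45, -0.35,  1.63,  0.17,  1.09, -0.27]), array([ 0.7 ,  0.34, -0.36,  1.42,  0.12,  1.4 , -0.23])]
poc 1.5 [array([ 0.77,  0.46, -0.45,  1.63,  0.22,  1.1 ,  0.19]), array([ 0.77,  0.35, -0.45,  1.42,  0.15,  1.41,  0.24])]
poc 2.0 [array([ 0.83,  0.48, -0.54,  1.63,  0.27,  1.11,  0.65]), array([ 0.83,  0.37, -0.55,  1.41,  0.19,  1.41,  0.71])]
poc 2.5 [array([ 0.86,  0.49, -0.58,  1.63,  0.29,  1.11,  1.13]), array([ 0.86,  0.37, -0.58,  1.41,  0.2 ,  1.42,  1.2 ])]
poc 3.0 [array([ 0.91,  0.51, -0.66,  1.62,  0.33,  1.13,  1.6 ]), array([ 0.91,  0.39, -0.66,  1.41,  0.24,  1.42,  1.68])]
```

```bash
python3 - <<'E'
from h import *
from rig import robot
c,B=bar([b[0],b[1],.069,b[2]])
robot.move_ptp(M@(c+B[:,2]*.08)+O,tool(B,1))
s=robot.get_state(); print(s['time'],s['ee_pos'],s['qpos'].round(2),s['force'].round(2),s['moment'].round(2))
im=robot.grab_frame("wrist"); cv2.imwrite("pics/w1.png",im[:,:,::-1])
im=robot.grab_frame("scene"); cv2.imwrite("pics/s1.png",cv2.resize(im[100:260,160:360],None,fx=3.5,fy=3.5)[:,:,::-1])
E
```

```text
2.6833 [ 0.53746166 -0.00328666  0.27889827] [ 0.39 -0.06 -0.41  2.17 -0.11  0.45  1.39] [ 0.86  0.   -0.61] [-0.01  0.41  0.02]
```

View pics/w1.png

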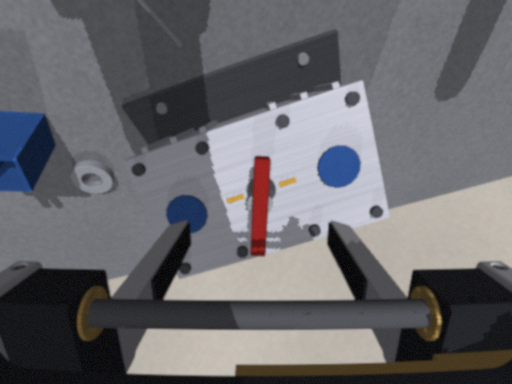

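View pics/s1.png

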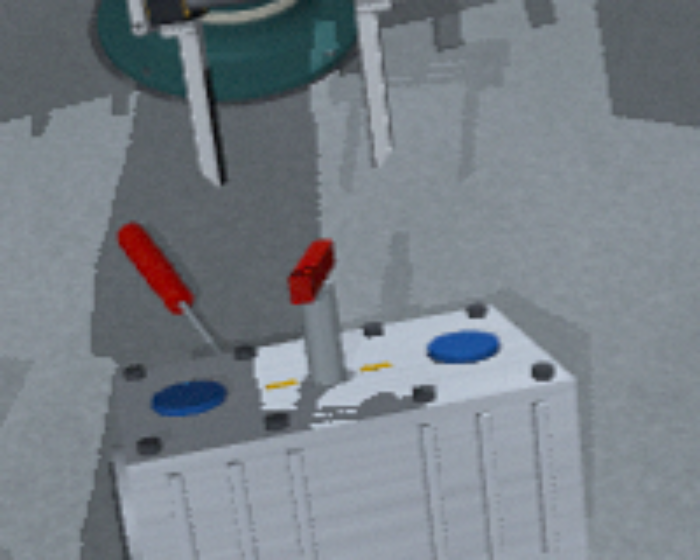

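```bash
python3 - <<'E'
from h import *
from rig import robot
c,B=bar([b[0],b[1],.069,b[2]])
hit=robot.move_linear(M@(c+B[:,2]*.012)+O,velocity=.08,threshold=10)
s=robot.get_state(); print(hit,s['time'],s['ee_pos'],s['force'].round(2),s['moment'].round(2))
im=robot.grab_frame("wrist"); cv2.imwrite("pics/w2.png",im[:,:,::-1])
if not hit:
    robot.gripper_to(.010)
    s=robot.get_state(); print(s['time'],s['opening'],s['force'].round(2),s['moment'].round(2))
    im=robot.grab_frame("wrist"); cv2.imwrite("pics/w3.png",im[:,:,::-1])
    im=robot.grab_frame("scene"); cv2.imwrite("pics/s3.png",cv2.resize(im[100:260,160:360],None,fx=3.5,fy=3.5)[:,:,::-1])
E
```

```text
False 3.7833 [5.73872744e-01 7.24504724e-05 2.21923838e-01] [-1.1   0.23  0.55] [ 0.02  0.34 -0.02]
5.0333 0.013831609936006118 [-0.66  0.77  0.38] [0.03 0.33 0.03]
```

View pics/w3.png

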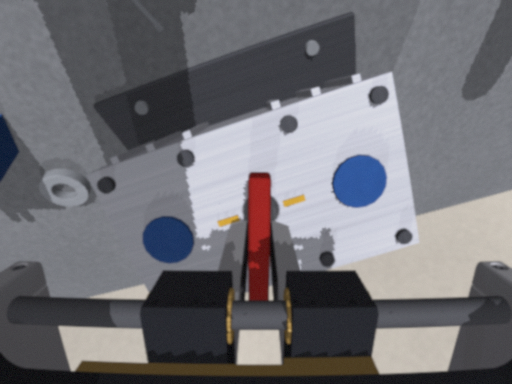

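View pics/s3.png

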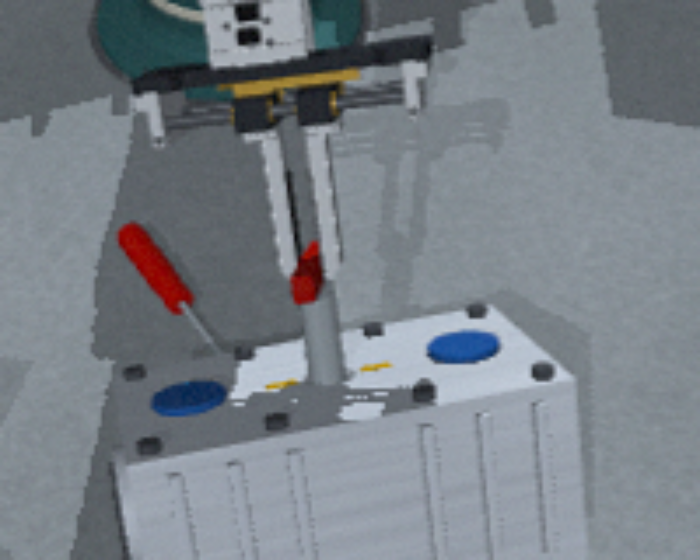

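```bash
python3 - <<'E'
from h import *
from rig import robot
def rep(t):
    s=robot.get_state(); print(t,round(s['time'],2),'q7',round(s['qpos'][6],3),'F_h',(M.T@s['force']).round(2),'M_h',(M.T@s['moment']).round(3),s['opening'].__round__(4)); return s
rep('a')
c,B=bar([0,0,.070,b[2]])
robot.move_linear(M@(c+B[:,2]*.012)+O,velocity=.02,frame=tool(B,1))
s=rep('straight')
q0=s['qpos'].copy()
for d in (.15,.3):
    q=q0.copy(); q[6]-=d; robot.goto_joints(q); rep(d)
E
```

```text
a 5.13 q7 1.199 F_h [ 0.18  0.07 -0.43] M_h [ 0.012  0.346 -0.049] 0.0136
straight 5.73 q7 1.194 F_h [-1.3   0.05 -2.01] M_h [ 0.009  0.631 -0.002] 0.0141
0.15 6.01 q7 1.047 F_h [-2.31  0.5  -2.43] M_h [-0.037  0.634  0.028] 0.0136
0.3 6.28 q7 0.9 F_h [-1.65  0.85 -2.22] M_h [-0.009  0.674 -0.003] 0.0138
```

```bash
python3 - <<'E'
from h import *
from rig import robot
def rep(t):
    s=robot.get_state(); print(t,round(s['time'],2),'q7',round(s['qpos'][6],3),'F_h',(M.T@s['force']).round(2),'M_h',(M.T@s['moment']).round(3),s['opening'].__round__(4)); return s
q0=robot.get_state()['qpos'].copy()
for d in np.arange(.1,.86,.125):
    q=q0.copy(); q[6]-=d; robot.goto_joints(q); s=rep(round(d+.3,2))
    if abs((M.T@s['moment'])[2])>.3: break
im=robot.grab_frame("wrist"); cv2.imwrite("pics/w4.png",im[:,:,::-1])
E
```

```text
0.4 6.53 q7 0.806 F_h [-0.79 -0.6  -1.89] M_h [0.015 0.683 0.049] 0.0138
0.52 6.78 q7 0.682 F_h [-0.65  0.71 -2.02] M_h [ 0.025  0.691 -0.012] 0.0135
0.65 7.03 q7 0.557 F_h [-1.1   0.09 -1.42] M_h [-0.062  0.58   0.047] 0.0136
0.77 7.28 q7 0.433 F_h [-0.16  0.64 -2.15] M_h [-0.015  0.189  0.064] 0.0137
0.9 7.53 q7 0.308 F_h [-0.19 -0.94 -2.05] M_h [-0.058  0.1    0.051] 0.0136
1.02 7.78 q7 0.183 F_h [ 0.48 -1.12 -2.15] M_h [-0.026  0.076  0.02 ] 0.0138
1.15 8.03 q7 0.058 F_h [ 1.02 -0.12 -2.84] M_h [-0.053 -0.028  0.071] 0.0138
```

View pics/w4.png

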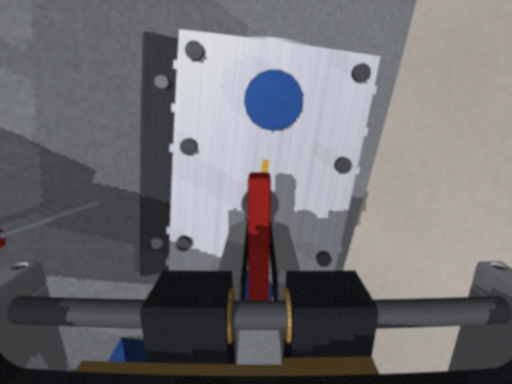

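```bash
cat >> h.py <<'E'
def avg(robot,n=8):
    A=[]
    for i in range(n):
        robot.pause(.02); s=robot.get_state(); A.append(np.r_[M.T@s['force'],M.T@s['moment']])
    return s,np.mean(A,0).round(3)
E
python3 - <<'E'
from h import *
from rig import robot
q0=robot.get_state()['qpos'].copy()
s,a=avg(robot); print(a)
for d in np.arange(.05,.30,.05):
    q=q0.copy(); q[6]-=d; robot.goto_joints(q); s,a=avg(robot); print(round(1.15+d,2),round(s['time'],2),round(s['qpos'][6],3),a,round(s['opening'],4))
    if abs(a[5])>.25: break
im=robot.grab_frame("wrist"); cv2.imwrite("pics/w5.png",im[:,:,::-1])
E
```

```text
[ 0.382 -0.524 -1.667 -0.033  0.023  0.066]
1.2 8.6 0.009 [ 0.53   0.031 -1.943 -0.06   0.014  0.099] 0.0137
1.25 8.98 -0.041 [ 4.690e-01 -2.890e-01 -2.066e+00 -6.500e-02 -1.000e-03  1.040e-01] 0.0135
1.3 9.37 -0.091 [ 0.586 -0.176 -1.964 -0.064 -0.008  0.092] 0.0135
1.35 9.75 -0.141 [ 0.524 -0.153 -2.044 -0.077 -0.027  0.197] 0.0134
1.4 10.13 -0.191 [ 0.347 -0.07  -1.985 -0.095 -0.004  0.393] 0.0135
```

View pics/w5.png

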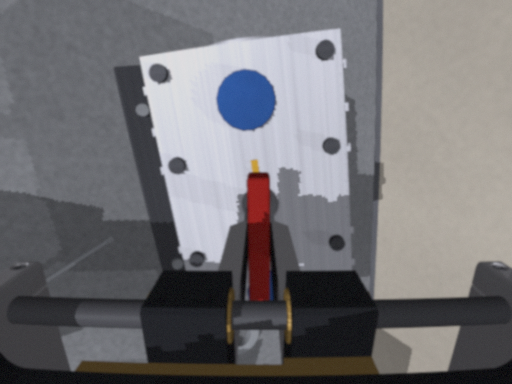

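```bash
python3 - <<'E'
from h import *
from rig import robot
q=robot.get_state()['qpos'].copy(); q[6]+=.10; robot.goto_joints(q); s,a=avg(robot,5); print(a, s['ee_pos'])
p=s['ee_pos']; 
hit=robot.move_linear(p+M[:,2]*.03,velocity=.06,threshold=20); s,a=avg(robot,5); print(hit,s['time'],a,s['opening'])
if not hit:
    hit=robot.move_linear(p+M[:,2]*.155,velocity=.1,threshold=20); s,a=avg(robot,5); print(hit,s['time'],a,s['opening'],s['ee_pos'],s['qpos'].round(2))
for n in("scene","top","wrist"):
    im=robot.grab_frame(n); cv2.imwrite(f"pics/{n}6.png",im[:,:,::-1])
E
```

```text
[-0.895 -0.601 -1.851 -0.348  0.563  0.05 ] [5.80710286e-01 4.53642636e-04 2.26572604e-01]
False 11.25 [-1.501 -0.347 -1.989 -0.023  0.709  0.011] 0.013718144784525429
False 12.7333 [-0.985 -0.013 -1.54  -0.016  0.711  0.027] 0.013745516875035215 [ 0.50343741 -0.00537375  0.36024892] [ 0.41 -0.2  -0.38  2.08 -0.18  0.73  0.17]
```

View pics/scene6.png

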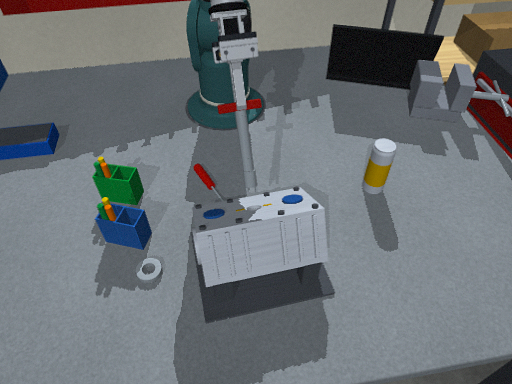

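View pics/top6.png

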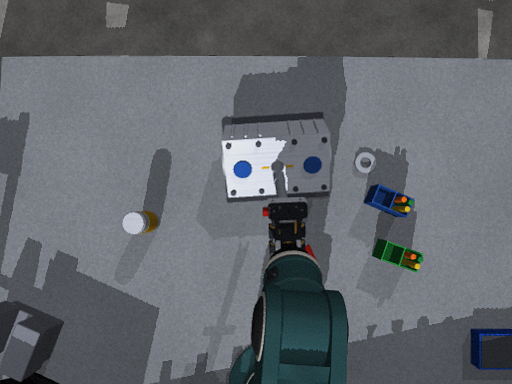

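View pics/wrist6.png

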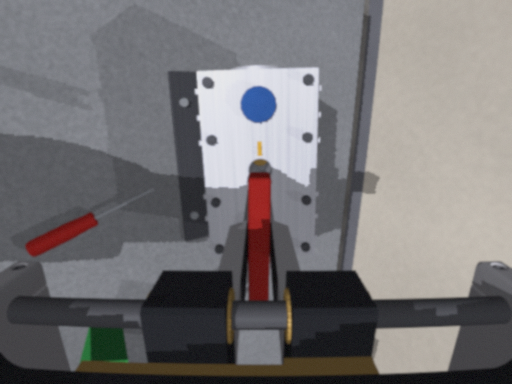

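```bash
python3 - <<'E'
from h import *
from rig import robot
a=np.pi/2+C[2]; T=R.from_euler('z',a).as_matrix()@np.diag([1,-1,-1.])
robot.move_ptp(pocket+[0,0,.394],T)
robot.pause(.3)
s=robot.get_state(); print(s['time'],s['ee_pos'],s['opening'],s['force'].round(2),s['moment'].round(3),s['qpos'].round(2))
for n in("scene","top","wrist"):
    im=robot.grab_frame(n); cv2.imwrite(f"pics/{n}7.png",im[:,:,::-1])
im=cv2.imread("pics/scene7.png"); cv2.imwrite("pics/s7c.png",cv2.resize(im[60:260,50:210],None,fx=3,fy=3,interpolation=cv2.INTER_CUBIC))
E
```

```text
14.3 [ 0.55053871 -0.28801976  0.40043193] 0.013346995347899755 [ 0.04  0.29 -2.45] [ 0.013 -0.074  0.018] [ 0.58  0.32 -0.21  1.36  0.06  1.46 -0.02]
```

View pics/s7c.png

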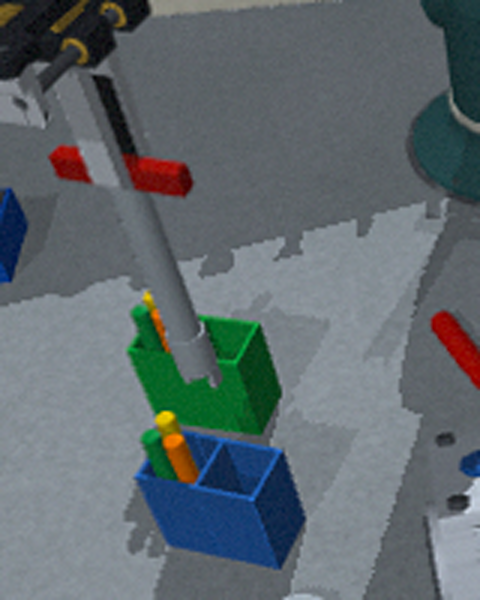

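View pics/top7.png

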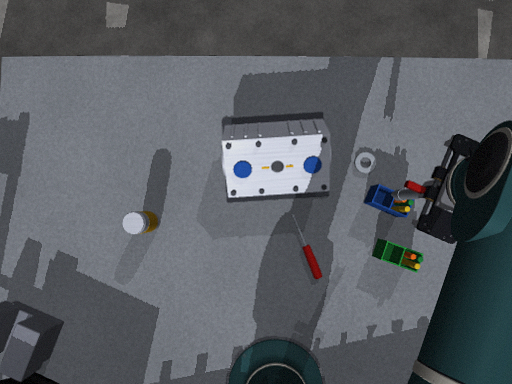

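View pics/wrist7.png

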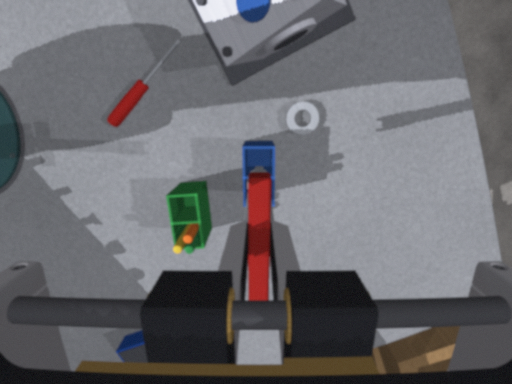

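```bash
python3 - <<'E'
from h import *
from rig import robot
s=robot.get_state(); p=s['ee_pos']
cs={n:robot.camera_info(n) for n in("scene","top")}
for n in cs:
    print(n,proj(cs[n],[p-[0,0,d] for d in(.201,.150,.021,.012)]).round(1).tolist())
    im=cv2.imread(f"pics/{n}7.png")
    def ring(z,r):
        t=np.linspace(0,2*np.pi,40); return np.c_[p[0]+r*np.cos(t),p[1]+r*np.sin(t),np.full(40,p[2]-z)]
    P=cv2.convexHull(proj(cs[n],np.r_[ring(.201,.014),ring(.150,.014)]).astype(np.float32)); P2=cv2.convexHull(proj(cs[n],np.r_[ring(.150,.012),ring(.021,.012)]).astype(np.float32))
    x0,y0=(80,80) if n=="scene" else (350,160)
    f=6; im=cv2.resize(im[y0:y0+95,x0:x0+90],None,fx=f,fy=f,interpolation=cv2.INTER_CUBIC)
    for Q,col in((P,(0,255,255)),(P2,(255,255,0))):
        cv2.polylines(im,[np.round((Q-[x0,y0]+.5)*f).astype(int)],True,col,1)
    cv2.imwrite(f"pics/chk_{n}.png",im)
E
```

```text
scene [[117.4, 186.1], [111.1, 169.6], [92.3, 120.2], [90.8, 116.2]]
top [[396.2, 195.0], [403.0, 194.2], [423.9, 191.7], [425.6, 191.5]]
```

View pics/chk_scene.png

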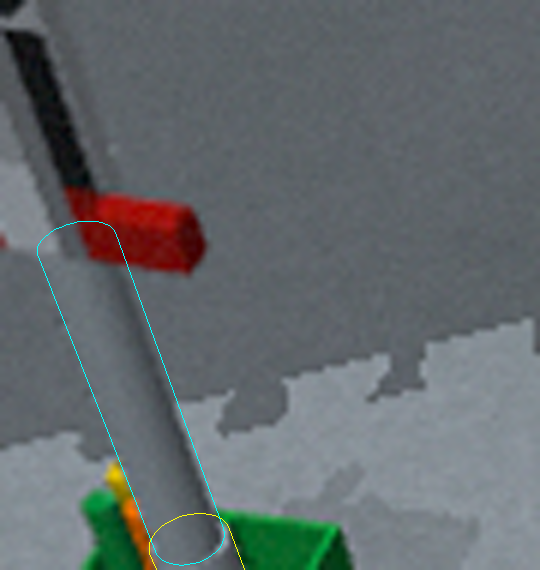

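View pics/chk_top.png

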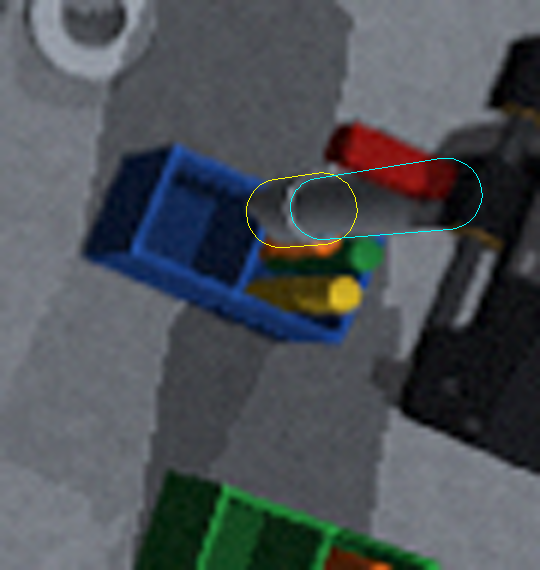

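```bash
python3 - <<'E'
from h import *
from rig import robot
s=robot.get_state(); p=s['ee_pos'].copy(); 
hit=robot.move_linear([pocket[0],pocket[1],.201+.108],velocity=.1,threshold=10); robot.pause(.1)
s=robot.get_state(); p=s['ee_pos']; print(hit,s['time'],p,s['force'].round(2))
cs={n:robot.camera_info(n) for n in("scene","top")}
CR=R.from_euler('z',C[2]).as_matrix()
for n in cs:
    im=robot.grab_frame(n)[:,:,::-1].copy()
    def ring(z,r):
        t=np.linspace(0,2*np.pi,40); return np.c_[p[0]+r*np.cos(t),p[1]+r*np.sin(t),np.full(40,p[2]-z)]
    P=cv2.convexHull(proj(cs[n],np.r_[ring(.201,.014),ring(.150,.014)]).astype(np.float32)); P2=cv2.convexHull(proj(cs[n],np.r_[ring(.150,.012),ring(.021,.012)]).astype(np.float32))
    rim=proj(cs[n],pocket+[0,0,.089]+np.array([[a,b_,0] for a,b_ in((-.023,-.023),(.023,-.023),(.023,.023),(-.023,.023))])@CR.T)
    x0,y0=(75,130) if n=="scene" else (350,160)
    f=6; im=cv2.resize(im[y0:y0+95,x0:x0+90],None,fx=f,fy=f,interpolation=cv2.INTER_CUBIC)
    raw=im.copy()
    for Q,col in((P,(0,255,255)),(P2,(255,255,0)),(rim,(255,255,255))):
        cv2.polylines(im,[np.round((Q-[x0,y0]+.5)*f).astype(int)],True,col,1)
    cv2.imwrite(f"pics/chk2_{n}.png",im)
E
```

```text
False 15.6083 [ 0.55078692 -0.28875168  0.30966538] [-0.15 -0.14 -2.23]
```

View pics/chk2_scene.png

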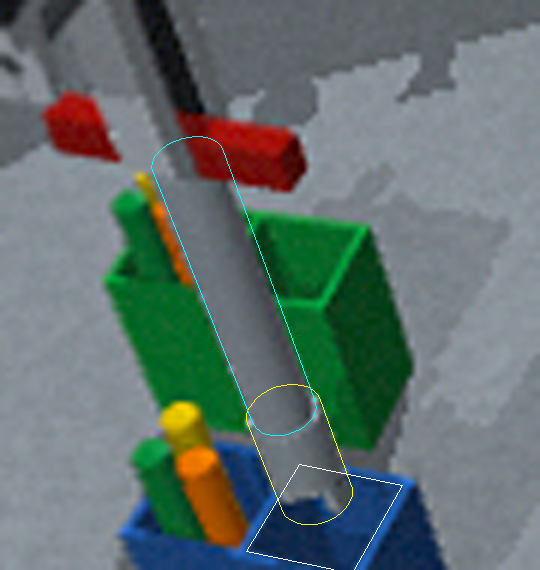

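View pics/chk2_top.png

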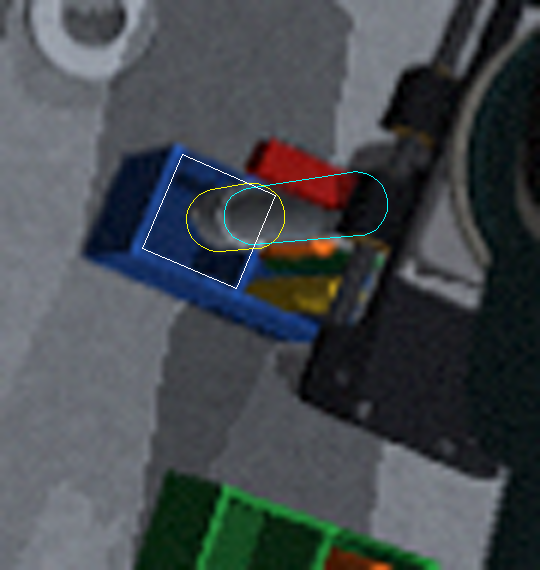

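```bash
python3 - <<'E'
from h import *
from rig import robot
hit=robot.move_linear([pocket[0],pocket[1],.201+.011],velocity=.07,threshold=8)
s=robot.get_state(); print(hit,s['time'],s['ee_pos'],s['force'].round(2),s['moment'].round(3))
if not hit:
    hit=robot.move_linear([pocket[0],pocket[1],.201+.003],velocity=.02,threshold=6); s=robot.get_state(); print(hit,s['time'],s['ee_pos'],s['force'].round(2),s['moment'].round(3))
im=robot.grab_frame("scene"); cv2.imwrite("pics/s8.png",cv2.resize(im[130:260,60:200],None,fx=4,fy=4)[:,:,::-1])
E
```

```text
False 17.2417 [ 0.55072832 -0.28877178  0.21242695] [ 0.46 -0.06 -1.61] [ 0.054 -0.033  0.004]
True 17.575 [ 0.55100584 -0.28879193  0.20720619] [-0.42  0.31  6.91] [ 0.095  0.099 -0.051]
```

View pics/s8.png

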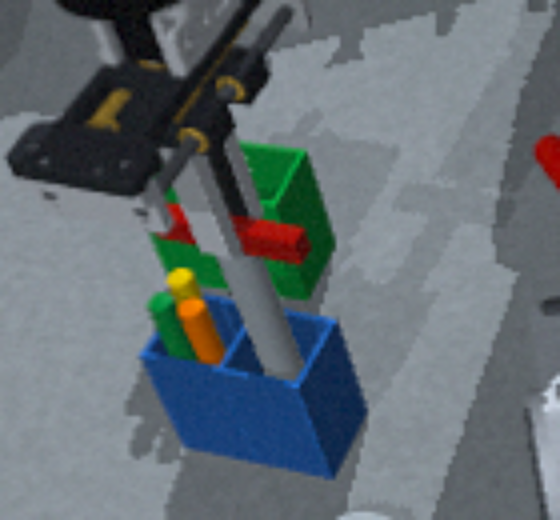

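```bash
python3 - <<'E'
from h import *
from rig import robot
robot.gripper_to(.05); robot.gripper_to(.09)
s=robot.get_state(); print(s['time'],s['opening'],s['force'].round(2))
hit=robot.move_linear([pocket[0],pocket[1],.34],velocity=.1,threshold=15)
s=robot.get_state(); print(hit,s['time'],s['force'].round(2))
for n in("scene","top","wrist"):
    im=robot.grab_frame(n); cv2.imwrite(f"pics/{n}9.png",im[:,:,::-1])
im=cv2.imread("pics/scene9.png"); cv2.imwrite("pics/s9.png",cv2.resize(im[130:260,60:200],None,fx=4,fy=4))
E
```

```text
19.1333 0.0900132143027849 [-0.06 -0.46  0.03]
False 20.6167 [-0.1   0.43 -1.36]
```

View pics/s9.png

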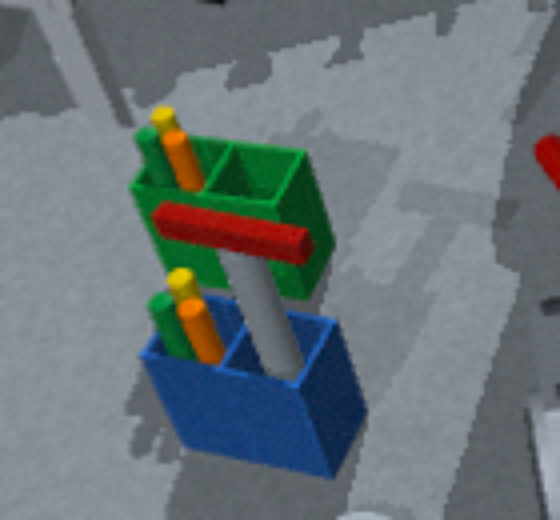

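View pics/wrist9.png

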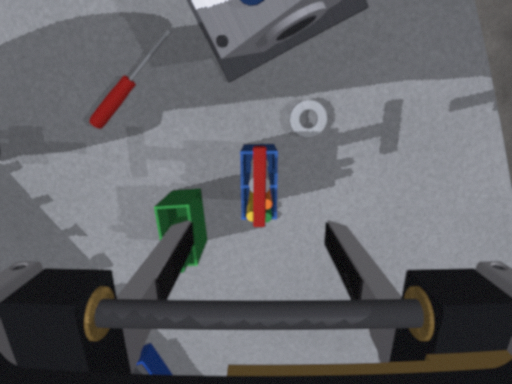

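```bash
python3 - <<'E'
from h import *
from rig import robot
s=robot.get_state(); ci=robot.camera_info("wrist")
Rc=cv2.Rodrigues(np.array(ci['rvec'],float))[0]; cp=-Rc.T@np.array(ci['tvec'])
Tr=np.array(s['tool_rot']); off=Tr.T@(cp-s['ee_pos']); Rtc=Tr.T@Rc.T
print(off.round(3),Rtc.round(2).tolist())
axis_c=Rtc[:,2] # camera fwd in tool
for d in(.30,.25,.35):
  for th in np.arange(-1.5,1.6,.25):
    Ct=M@R.from_euler('z',th).as_matrix()@np.diag([1,-1,-1.])   # camera world rot (fwd=-z)
    T=Ct@Rtc.T; p=O+M[:,2]*d-T@off
    q=robot.ik(p,T)
    if q is not None: print(d,round(th,2),p.round(3),np.round(q,2))
E
```

```text
[ 0.08 -0.   -0.16] [[0.0, -0.96, -0.27], [1.0, 0.0, 0.0], [-0.0, -0.27, 0.96]]
0.3 -1.0 [ 0.537 -0.021  0.249] [-0.73 -0.08  0.87  2.35 -1.11  0.28  0.28]
0.3 -0.75 [ 0.542 -0.027  0.252] [ 0.54  0.02 -0.33  2.26 -1.08  0.43  0.5 ]
0.3 -0.5 [ 0.549 -0.031  0.255] [ 0.57  0.05 -0.34  2.2  -0.93  0.52  0.62]
0.3 -0.25 [ 0.556 -0.034  0.259] [ 0.59  0.08 -0.35  2.13 -0.78  0.59  0.72]
0.3 0.0 [ 0.563 -0.034  0.263] [ 0.6   0.11 -0.39  2.06 -0.64  0.66  0.82]
0.3 0.25 [ 0.57  -0.033  0.267] [ 0.61  0.14 -0.43  1.99 -0.5   0.72  0.92]
0.3 0.5 [ 0.576 -0.029  0.271] [ 0.6   0.17 -0.47  1.93 -0.36  0.77  1.01]
0.3 0.75 [ 0.582 -0.024  0.275] [ 0.59  0.19 -0.52  1.88 -0.22  0.82  1.1 ]
0.3 1.0 [ 0.586 -0.017  0.277] [ 0.56  0.2  -0.55  1.85 -0.1   0.85  1.2 ]
0.3 1.25 [ 0.588 -0.009  0.279] [ 0.53  0.21 -0.58  1.82  0.02  0.88  1.31]
0.3 1.5 [ 0.589 -0.001  0.28 ] [ 0.5   0.22 -0.61  1.82  0.14  0.9   1.42]
0.25 -1.5 [ 0.557 -0.004  0.204] [-0.89  0.1   0.93  2.41  4.01  0.21  0.8 ]
0.25 -1.25 [ 0.559 -0.012  0.204] [ 0.26  0.09 -0.19  2.36  4.27  0.19  0.87]
0.25 -0.75 [ 0.567 -0.025  0.20
[... 1033 characters left out ...]
.54  0.35]
0.35 -0.5 [ 0.524 -0.033  0.299] [ 0.56 -0.06 -0.29  2.19 -0.85  0.63  0.52]
0.35 -0.25 [ 0.531 -0.036  0.303] [ 0.58 -0.02 -0.31  2.12 -0.75  0.71  0.67]
0.35 0.0 [ 0.538 -0.036  0.307] [ 0.6   0.01 -0.35  2.05 -0.63  0.77  0.8 ]
0.35 0.25 [ 0.545 -0.034  0.311] [ 0.61  0.04 -0.39  1.99 -0.52  0.83  0.92]
0.35 0.5 [ 0.551 -0.031  0.315] [ 0.6   0.07 -0.43  1.93 -0.4   0.87  1.03]
0.35 0.75 [ 0.557 -0.026  0.318] [ 0.6   0.09 -0.49  1.88 -0.28  0.91  1.14]
0.35 1.0 [ 0.561 -0.019  0.321] [ 0.58  0.11 -0.53  1.84 -0.16  0.95  1.25]
0.35 1.25 [ 0.563 -0.011  0.322] [ 0.55  0.12 -0.56  1.82 -0.05  0.97  1.37]
0.35 1.5 [ 0.564 -0.003  0.323] [ 0.52  0.12 -0.6   1.81  0.06  0.98  1.49]
```

```bash
python3 - <<'E'
from h import *
from rig import robot
s=robot.get_state(); ci=robot.camera_info("wrist")
Rc=cv2.Rodrigues(np.array(ci['rvec'],float))[0]; cp=-Rc.T@np.array(ci['tvec'])
Tr=np.array(s['tool_rot']); off=Tr.T@(cp-s['ee_pos']); Rtc=Tr.T@Rc.T
Ct=M@R.from_euler('z',1.0).as_matrix()@np.diag([1,-1,-1.]); T=Ct@Rtc.T
robot.move_ptp(O+M[:,2]*.35-T@off,T)
print(robot.get_state()['time'])
ci=robot.camera_info("wrist")
im=robot.grab_frame("wrist")[:,:,::-1]; cv2.imwrite("pics/w10.png",im)
u=proj(ci,[O,O-M[:,2]*.107]+[]); v=proj(ci,[O-M[:,2]*.12+M@np.r_[-np.sin(t),np.cos(t),0]*.014 for t in(0,np.pi/2)]); print(u,v)
x,y=u[0].round().astype(int); cr=im[y-40:y+40,x-40:x+40]; cr=cv2.resize(cr,None,fx=7,fy=7,interpolation=cv2.INTER_CUBIC)
g=np.clip(255*(cr/255.)**.45,0,255).astype(np.uint8); cv2.imwrite("pics/w10c.png",g)
E
```

```text
21.975
[[259.07015038 191.98366612]
 [259.0565179  192.0943204 ]] [[266.16642967 187.51616282]
 [254.46726239 184.99347147]]
```

View pics/w10c.png

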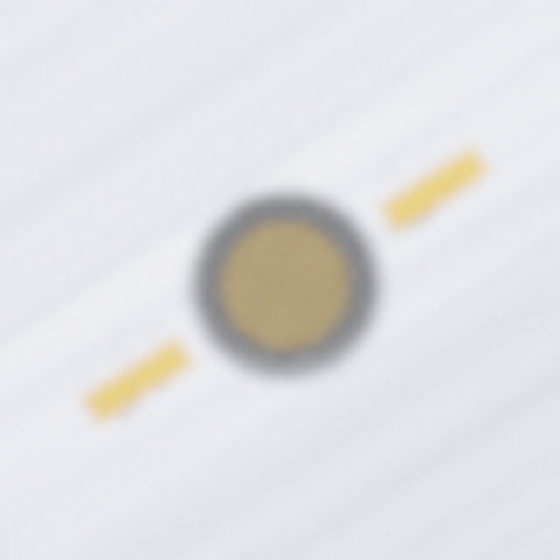

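View pics/w10.png

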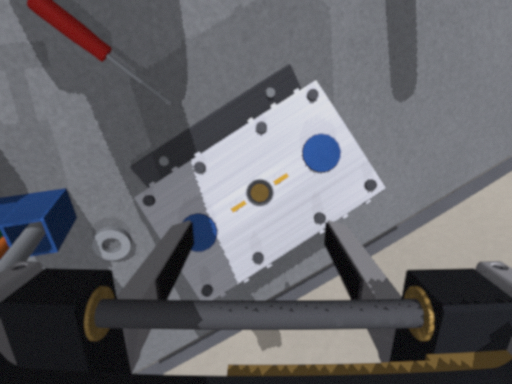

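```bash
python3 - <<'E'
from rig import robot
import cv2, numpy as np
A=np.mean([robot.grab_frame("wrist")[:,:,::-1].astype(float) for _ in range(10)],0)
print(robot.get_state()['time'])
c=A[180:205,247:272]; g=c.sum(2); m=np.hypot(*np.mgrid[-12:13,-12:13])<8.5
lo,hi=np.percentile(g[m],[3,97]); print(lo,hi)
cv2.imwrite("pics/w11.png",cv2.resize(np.clip((g-lo)/(hi-lo)*255,0,255).astype(np.uint8),None,fx=20,fy=20,interpolation=cv2.INTER_CUBIC))
E
```

```text
22.525
233.144 262.712
```

View pics/w11.png

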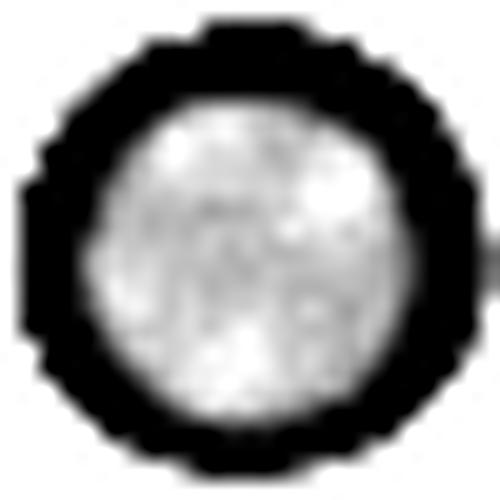

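```bash
python3 - <<'E'
from rig import robot
import cv2, numpy as np
im=robot.grab_frame("scene")[:,:,::-1]; cv2.imwrite("pics/sF.png",im); a=cv2.imread("pics/scene0.png")
for n,(x0,y0,x1,y1) in dict(can=(360,135,400,196),driver=(192,162,216,192),bearing=(134,255,164,283),green=(92,154,146,205),bluelow=(100,215,150,248)).items():
    d=np.abs(im[y0:y1,x0:x1].astype(float)-a[y0:y1,x0:x1]); print(n,d.mean().round(1))
cv2.imwrite("pics/sFc.png",cv2.resize(im[110:290,80:410],None,fx=2.4,fy=2.4,interpolation=cv2.INTER_CUBIC))
E
```

```text
can 2.1
driver 3.0
bearing 24.9
green 15.4
bluelow 6.9
```

View pics/sFc.png

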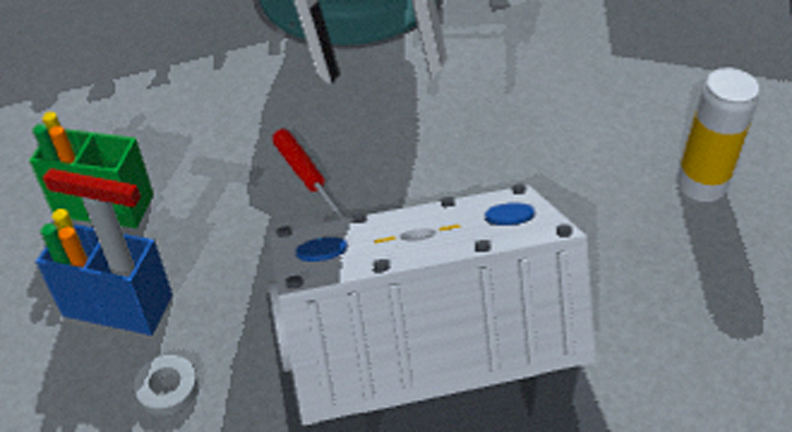

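```bash
python3 - <<'E'
from rig import robot
s=robot.get_state(); print(s['time'],s['force'].round(2)); robot.sign_off()
E
```

```text
22.575 [-0.83 -0.03 -0.02]
the job is handed in; nothing more can be done
```

The nut was turned until it came up tight and the extension now stands, claws down, in the blue caddy's empty pocket. I handed the job in at 22.6 s of the 54 s.

- **Tightening:** I gripped the T-bar across its 14 mm (opening read 13.8 mm) and turned it clockwise about 1.40 rad. The torque held at about 0.1 N m while the nut moved, then climbed to 0.2 and 0.39 N m. At that point the bar lay within about 0.14 rad of the yellow marks, going by the wrist angle. I backed off 0.1 rad inside the claws' free play before drawing the extension out.
- **Placing:** I held the extension until its claws touched the pocket floor (about 7 N of contact), then let go and moved clear. The picture taken afterwards shows it standing in the blue caddy.
- **Other objects:** The spray can and screwdriver look unchanged in the before-and-after pictures. The bearing and green caddy patches differed more in the pixel comparison. I put the bearing down to changed shadows, since it appears in the same place; the extension's T-bar now covers part of the green caddy in that view.
- **Inconclusive check:** I looked down the bore with the wrist camera to confirm the nut's angle, but the key is the same brass colour as the nut and could not be made out. That the nut is tight rests on the torque rise and the bar's angle.

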